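# Check the centrifuge's emergency stop and re-arm it

## Robot

A 6-joint arm with a two-finger parallel gripper is mounted at the origin on the work surface. World frame = base frame: x ahead of the robot, y to its left, z up, the work surface at z = 0. Lengths are in m, angles in rad, forces in N, time in s.
With the tool pointing down it reaches from about 0.375 to 0.9 m from the base axis. Payload 3.1 kg.
Tool frame: the origin (TCP) lies between the finger pads; the fingertips stand 19 mm ahead of it and the grasp point (between the pads) is the TCP; z points along the fingers, y is the direction in which the jaws open and shut (so a half turn about z gives the same grasp; the last joint's range is limited). The gripper opens to 85 mm and grips with 20 to 120 N. Pads are 22 mm wide; open, the fingers measure 114 mm over their backs; the gripper's body (76 mm by 85 mm) begins 54 mm behind the grasp point. The pads swing forward as they close: fully open they stand 13 mm farther back than shut.
Start: joints at [-1.282, 0.527, 1.433, -0, 1.181, -0.178], TCP at [0.281, -0.558, 0.25] pointing down, gripper open.
Joint ranges: [-3.08, 3.08], [-0.75, 2.2], [0.22, 2.44], [-1.43, 4.57], [0, 2.65], [-2.85, 2.85]. Speed limits (rad/s): [2.79, 2.79, 3.14, 3.14, 3.14, 3.14].

## Interface

Orientations are given as a unit quaternion [x, y, z, w].
In Python, from station import manip, optics, job gives the robot as it stands.
- The arm moves only by the shell command python3 -m inch 'ROWS' [OPENING] [FORCE]. ROWS is JSON, one flat list of numbers, 4 for each row, row after row: the shift along the world's x, y, z in cm, then the turn about the world's z in rad. A call has 1 to 20 rows; each row shifts and turns the commanded pose from where the row before left it; what a row does not reach is not made up. A row lasts 1/8 s, in which the tool goes at most 62.5 mm and 10.7 degrees, less where a joint would pass 70% of its speed; a pose out of reach is approached as far as the arm can. A call with a gripper value outside its range is refused whole. OPENING is the opening in per cent of the stroke, from 0 (shut) to 100 (fully open), set as the call begins (- or left out, the last holds). The fingers move at their own pace and stop on an object; FORCE is the grip in N (left out, the last holds). Time passes only in rows, so rows that do not move let the fingers close. It gives the time, the measured TCP pose, the force and the opening at its end, in the units of the state.
- manip.sense(): the state, without advancing time (a new reading comes with each control period).
- optics.snapshot(name): name is "scene" or "top"; returns (picture, depth): 400x640x3 uint8, red, green, blue; 400x640 float32, m along the optical axis (not along the pixel's ray), 0 where there is no reading.
- optics.camera_model(name): a dict with "mtx" (3x3 intrinsics, pixels), "dist_coeffs" ([k1, k2, p1, p2, k3] as OpenCV has them; the pictures are not rectified), "camera_from_world" (4x4, takes a point from world to camera coordinates). Camera axes: x right, y up, looking along -z (the intrinsics and any distortion apply to the point x, -y, -z); pixel columns grow to the right and rows downward; lengths in m; the calibration is good to about 2 mm. A picture is of the moment at which its call begins. camera_model takes no time and is no camera call.
- job.sign_off(): hands the job in, once; it reports no verdict.
The state is a dict: "t": time; "q": joint angles; "qd": joint speeds; "tau": joint torques, N m; "tcp_pos": TCP position; "tool_rot": TCP orientation; "force": force on the tool from outside, world axes, zero at the start; "ft_torque": the same for the moment, N m; "finger_gap": opening from 0.0 (shut) to 1.0 (fully open).
Only numpy, scipy, OpenCV 4.12 (cv2) and the standard library are available. Lean on these libraries where they do the work, as an engineer would, in place of code of your own. Each camera call takes 0.05 s, during which the arm holds its last target.

## Task

Check the bench centrifuge's emergency stop: with the fingertips, push the big mushroom button in until it latches, and take the hand off so that it stays in by itself. Then push its wing round clockwise (seen from above), without pinching it, until the button pops back out, and finally press the small round reset button on the other box fully in and let it come back. Do not grip or force anything, and leave the jar, the bowl and the slide box where they stand.

Things in the scene. Friction and masses are not known exactly. Their poses are not given: they have to be found in the camera images.
- stop_station: Grey metal box, 100 x 100 x 75 mm high, fixed to the bench at any yaw within 0.6 rad, the mushroom stop button upright at the centre of its top. Origin: centre of its underside on the bench; z up. The button is a round cap 74 mm across, its flat top 111 mm above the bench when out. A straight raised wing (bar), 64 mm long, 14 mm thick, 24 mm high, runs across the cap's middle, along the box's x axis at rest.
- stop_press (a joint): How far the mushroom button is pushed straight down, m: 0 = out, 0.0105 = end stop. Takes 2 N at first and about 6 N at most before the end stop. Pushed nearly to the end stop (past 0.0095) it latches, and when let go stays in at about 0.0075. A twist frees it and the spring lifts it to 0: the cap rises, so a fingertip beside the wing wants 8 mm or more of room above the cap.
- stop_twist (a joint): Clockwise twist (seen from above) of the mushroom head, rad: 0 = rest, 0.9 = end stop. A spring of 0.01 to 0.05 N m turns it back to 0 when let go. When latched in, the button is released at about 0.5 to 0.6 rad; pushing sideways on the wing 20 mm from the axis takes 1 to 5 N.
- stop_top (a point): Centre of the top face of the mushroom button's wing, on the button's axis: the place to press. 135 mm above the bench when the button is out; it moves with the button.
- stop_wing_end (a point): Middle of the upper edge of one end of the wing, 32 mm from stop_top; it turns and sinks with the button. The line from stop_top to here is the direction of the wing.
- reset_station: Grey metal box, 90 x 90 x 55 mm high, fixed to the bench, with the small reset push button at the centre of its top. Origin: centre of its underside on the bench; z up. The two boxes stand left and right of the middle, either way round.
- reset (a joint): How far the reset button is pressed, m: 0 = out, 0.006 = fully in. Sprung, 5 N to press it fully in; comes back when let go.
- reset_top (a point): Centre of the top face of the reset button, a flat black round cap 32 mm across in a steel collar 48 mm across; 77 mm above the bench when out.
- specimen_jar: Bystander: loose amber glass jar, 56 mm across, 75 mm high, between the two boxes. Origin: centre of its underside.
- steel_bowl: Bystander: loose steel bowl, 100 mm across, 40 mm high, beyond the boxes. Origin: centre of its underside.
- slide_box: Bystander: loose blue closed box for microscope slides, 85 x 170 x 30 mm high, beyond the boxes. Origin: centre of its underside.
Not all that is in view belongs to the job. Leave any turquoise look-alike of the reset_station alone.

How it is judged:
By the outcome, as a careful person would: the job done as asked, in the order asked, and still so for the second after the job is handed in, with the robot touching nothing.
It also fails if it takes over 48 s, if anything falls off the work surface, if the arm or the gripper's body presses on something with over 40 N, if the wrist force passes 120 N, or if a joint passes its speed limit or range.

## Working session

There is one attempt and no reset: what is moved stays moved. The work goes in short steps, Python scripts to look and compute and a shell command to move; the robot and the scene stay as the last step left them, time stands still between calls to the robot, and variables do not carry over. Pictures are saved under pics/ and viewed, and the job is handed in when it is done.

```bash
ls; mkdir -p pics; cat > h.py <<'E'
import numpy as np, cv2
from station import manip, optics, job
def snap(n,tag):
    p,d=optics.snapshot(n); cv2.imwrite(f'pics/{tag}.png',p[:,:,::-1]); np.savez(f'pics/{tag}.npz',p=p,d=d); return p,d
def ray(n,uv):
    m=optics.camera_model(n); K=np.array(m['mtx']);D=np.array(m['dist_coeffs']);T=np.array(m['camera_from_world'])
    u=cv2.undistortPoints(np.array(uv,float).reshape(-1,1,2),K,D).reshape(-1,2)
    d=np.c_[u[:,0],-u[:,1],-np.ones(len(u))]
    R=T[:3,:3]; o=-R.T@T[:3,3]; return o,d@R
def onz(n,uv,z):
    o,d=ray(n,uv); return o+d*((z-o[2])/d[:,2])[:,None]
def proj(n,X):
    m=optics.camera_model(n); K=np.array(m['mtx']);D=np.array(m['dist_coeffs']);T=np.array(m['camera_from_world'])
    c=np.atleast_2d(X)@T[:3,:3].T+T[:3,3]; c=c*[1,-1,-1]
    return cv2.projectPoints(c,np.zeros(3),np.zeros(3),K,D)[0].reshape(-1,2)
E
python3 - <<'E'
from h import *
snap('top','top0'); snap('scene','scene0')
s=manip.sense(); print({k:np.round(v,4).tolist() for k,v in s.items()})
for n in('top','scene'):
    o,d=ray(n,[[320,200]]); print(n,o,d)
E
```

```text
pics
{'t': 0.1, 'q': [-1.2825, 0.5284, 1.4338, -0.0, 1.1814, -0.1785], 'qd': [-0.0021, -0.0043, -0.0039, -0.0011, 0.0008, -0.0014], 'tau': [-0.0008, -44.3307, -17.8586, -0.0002, 0.0039, -0.0], 'tcp_pos': [0.2811, -0.5575, 0.2494], 'tool_rot': [0.9729, 0.2313, -0.0001, -0.001], 'force': [0.5622, -0.9467, 0.3838], 'ft_torque': [-0.0092, -0.051, 0.0223], 'finger_gap': 0.9972}
top [0.42493909 0.06147493 1.04970997] [[ 0.11667109  0.02145154 -0.99304571]]
scene [1.12220545 0.25733025 0.86869377] [[-0.61993996 -0.2029656  -0.7580584 ]]
```

View pics/top0.png

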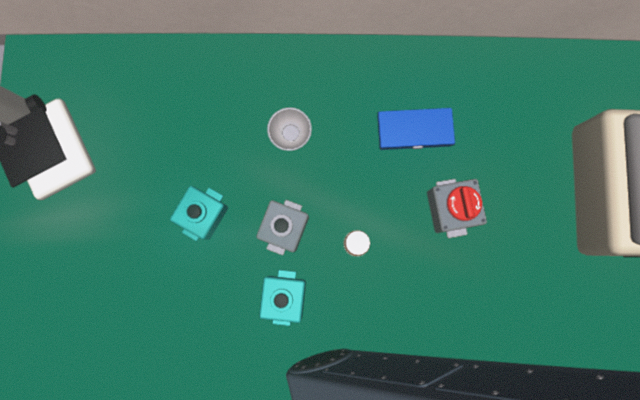

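View pics/scene0.png

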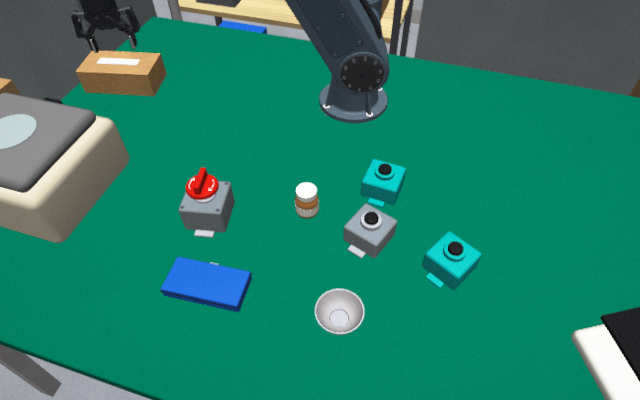

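The top view shows the stop station's red button at about (464,203), the jar at (357,243), the bowl at (290,130) and the slide box at (416,128). There are three reset-like boxes: grey at (281,226), turquoise at (194,211) and turquoise at (281,300). The grey one fits the description, since turquoise boxes are to be left alone. I'll confirm it in an enlarged crop and measure.

```bash
python3 - <<'E'
from h import *
f=np.load('pics/top0.npz');p=f['p'];d=f['d']
g=np.load('pics/scene0.npz');ps=g['p']
a=cv2.resize(p[165:265,165:325],None,fx=4,fy=4,interpolation=cv2.INTER_CUBIC)[:, :,::-1]
b=cv2.resize(p[165:245,415:515],None,fx=4,fy=4,interpolation=cv2.INTER_CUBIC)[:,:,::-1]
cv2.imwrite('pics/cropA.png',a)
b=cv2.resize(b,(400,320)); c=cv2.resize(ps[160:240,170:270],(400,320),interpolation=cv2.INTER_CUBIC)[:,:,::-1]
cv2.imwrite('pics/cropB.png',np.hstack([b,c]))
def red(im):
    h=cv2.cvtColor(im,cv2.COLOR_RGB2HSV); return ((h[...,0]<8)|(h[...,0]>172))&(h[...,1]>150)&(h[...,2]>60)
m=red(p).astype(np.uint8); 
n,l,st,ce=cv2.connectedComponentsWithStats(m)
for i in range(1,n):
    if st[i,4]>30: print('red top',st[i],ce[i])
i=1+np.argmax(st[1:,4]); cs,_=cv2.findContours((l==i).astype(np.uint8),0,2)
e=cv2.fitEllipse(max(cs,key=len)); print(e, onz('top',[e[0]],0.111))
# black cap of reset in both views
for n_,im,(u,v) in(('top',p,(281,226)),('scene',ps,(371,218))):
    w=im[v-18:v+18,u-18:u+18].max(2); k=(w<75).astype(np.uint8)
    nn,l,st,ce=cv2.connectedComponentsWithStats(k)
    for i in range(1,nn):
        if st[i,4]>20:
            c=ce[i]+[u-18,v-18]; print(n_,st[i],c,onz(n_,[c],0.077))
print('depth z at', [d[v,u] for u,v in((464,203),(281,226),(350,320))])
E
```

```text
red top [448 187  34  33 728] [464.17582418 203.00549451]
((463.51715087890625, 202.9904327392578), (31.841474533081055, 33.18559265136719), 157.9668731689453) [[ 0.53305126 -0.21351242  0.111     ]]
top [12 11 12  8 26] [279.42307692 221.38461538] [[0.49241397 0.16779972 0.077     ]]
scene [ 12  12  13  12 130] [371.06153846 217.76153846] [[0.49078978 0.16768558 0.077     ]]
depth z at [np.float32(0.9217694), np.float32(0.97393185), np.float32(1.0269456)]
```

```bash
sed -n 1,1p h.py; ls pics
```

```text
import numpy as np, cv2
cropA.png
cropB.png
scene0.npz
scene0.png
top0.npz
top0.png
```

View pics/cropA.png

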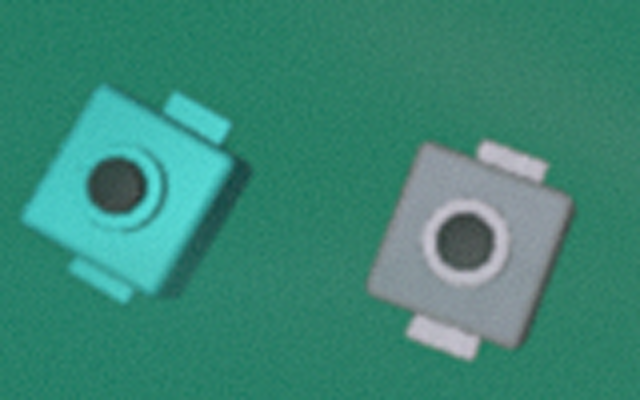

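View pics/cropB.png

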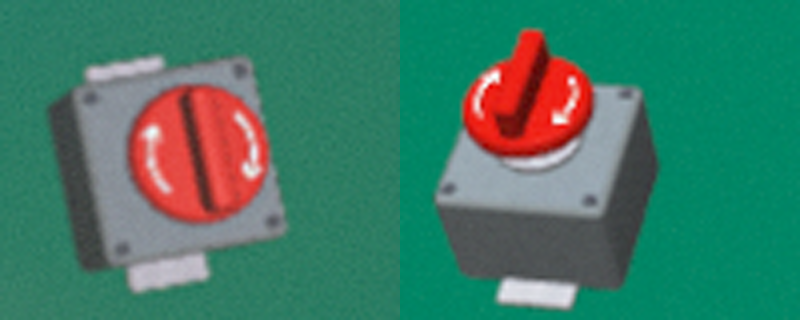

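```bash
python3 - <<'E'
from h import *
f=np.load('pics/top0.npz');p=f['p']
sc=lambda L:[(415+(x+.5)/4-.5,165+(y+.5)/4-.5) for x,y in L]
P=onz('top',sc([(90,98),(240,72),(272,222),(122,248)]),0.075)
print(P.round(4),'centre',P.mean(0)); 
a=P[0]-P[3]+P[1]-P[2]; b=P[0]-P[1]+P[3]-P[2]
print('yaw',np.arctan2(a[1],a[0]),np.arctan2(-b[0],b[1]))
# wing dark side line
roi=p[180:225,440:490].astype(int); r=roi[...,0]; m=(r<120)&(r>roi[...,1]*2)
ys,xs=np.nonzero(m); k=(np.abs(xs+440-464.5)<6); pts=np.c_[xs[k]+440,ys[k]+180].astype(np.float32)
l=cv2.fitLine(pts,cv2.DIST_HUBER,0,.01,.01).ravel(); 
q=[(l[2]-l[0]*12,l[3]-l[1]*12),(l[2]+l[0]*12,l[3]+l[1]*12)]
w=onz('top',q,0.123); v=w[0]-w[1]; print(len(pts),q,w,'wing ang',np.arctan(v[1]/v[0]))
# reset
w=p[205:245,260:302].max(2); k=(w<100).astype(np.uint8)
nn,l,st,ce=cv2.connectedComponentsWithStats(k)
for i in range(1,nn):
    if st[i,4]>40: c=ce[i]+[260,205]; print(st[i],c,onz('top',[c],.077))
# stop top in scene: red cap ellipse
ps=np.load('pics/scene0.npz')['p']
for X in([.533,-.2135,.135],[.533,-.2135,.111]): print(proj('scene',X),proj('top',X))
# others
for nm,uv,z in(('jar',(357,243),.075),('bowl',(290,130),.04),('slide',(416,128),.03),('turqA',(194,211),.077),('turqB',(281,300),.077)): print(nm,onz('top',[uv],z).round(3))
E
```

```text
[[ 0.5663 -0.1678  0.075 ]
 [ 0.5816 -0.2489  0.075 ]
 [ 0.501  -0.2643  0.075 ]
 [ 0.4862 -0.1839  0.075 ]] centre [ 0.53376822 -0.21624463  0.075     ]
yaw 0.19319210955275454 0.1842169922045259
37 [(np.float32(459.7853), np.float32(186.33478)), (np.float32(465.4147), np.float32(209.66522))] [[ 0.56574453 -0.20301403  0.123     ]
 [ 0.51809988 -0.21360974  0.123     ]] wing ang 0.21882906635981747
[ 15  14  13  13 142] [280.91549296 224.97887324] [[0.48483378 0.16444117 0.077     ]]
[[199.63764764 175.75940909]] [[466.97100585 201.69316925]]
[[201.84274092 183.1729009 ]] [[463.51161977 203.0151164 ]]
jar [[0.449 0.003 0.075]]
bowl [[0.701 0.153 0.04 ]]
slide [[ 0.713 -0.132  0.03 ]]
turqA [[0.512 0.351 0.077]]
turqB [[0.328 0.16  0.077]]
```

The crop confirms that the grey box, with its steel collar and black cap at (281,225), is the reset station. The other two are turquoise. The stop button's axis is at about (0.5335, -0.215) with yaw about 0.19. Next I move above it with the fingers shut.

```bash
python3 -m inch '[2.1,2.85,0,0.108, 2.1,2.85,0,0.108, 2.1,2.85,0,0.108, 2.1,2.85,0,0.108, 2.1,2.85,0,0.108, 2.1,2.85,0,0.108, 2.1,2.85,0,0.108, 2.1,2.85,0,0.108, 2.1,2.85,0,0.108, 2.1,2.85,0,0.108, 2.1,2.85,0,0.108, 2.1,2.85,0,0.108, 0,0,-2,0, 0,0,-2,0, 0,0,0,0, 0,0,0,0]' 0 20
python3 - <<'E'
from h import *
s=manip.sense(); r=s['tool_rot']; print('yaw',2*np.arctan2(r[1],r[0]), s['q'])
snap('top','top1'); p,d=snap('scene','scene1')
a=cv2.resize(p[110:250,130:280],None,fx=4,fy=4,interpolation=cv2.INTER_CUBIC)[:,:,::-1]; cv2.imwrite('pics/s1c.png',a)
E
```

```text
t: 2.1
tcp_pos: [0.5335, -0.2163, 0.2106]
tool_rot: [0.636, 0.772, 0.0, 0.0]
force: [-0.2, -0.1, 0.7]
finger_gap: -0.003
yaw 1.7625781760309305 [-5.79298475e-01  5.10214211e-01  1.59956976e+00  9.51215426e-06
  1.03141650e+00 -7.71085208e-01]
```

View pics/s1c.png

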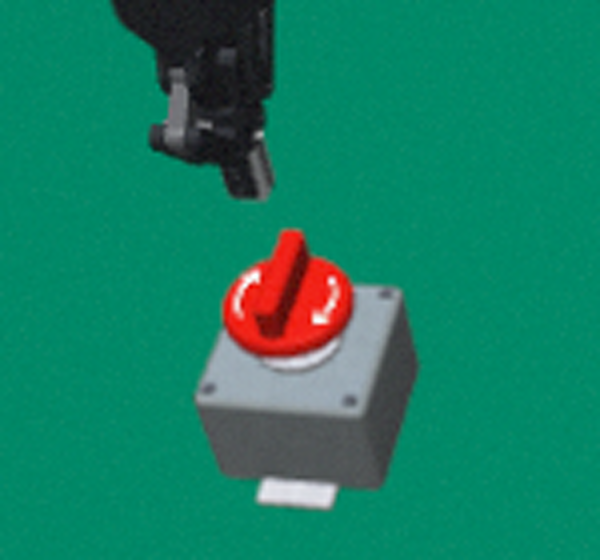

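The shut fingertips are at crop (250,195), above the button and the wing at crop (280,270). I'll descend in steps.

```bash
python3 -m inch '[0,0.1,-1.5,0, 0,0,-1.5,0, 0,0,-1.5,0, 0,0,-0.5,0, 0,0,0,0]'
python3 -c "
from h import *
print(proj('scene',[.5335,-.2163,.1916]))"
```

```text
t: 2.82
tcp_pos: [0.533, -0.215, 0.1596]
tool_rot: [0.636, 0.772, -0.0, -0.001]
force: [-0.7, -0.4, 0.1]
finger_gap: 0.005
[[192.82524745 157.07475581]]
```

```bash
python3 -m inch '[0,0,-0.4,0, 0,0,-0.2,0, 0,0,-0.2,0, 0,0,0,0]'
```

```text
t: 3.32
tcp_pos: [0.5335, -0.2152, 0.1528]
tool_rot: [0.636, 0.772, 0.0, 0.0]
force: [-0.8, 0.7, 4.1]
finger_gap: 0.001
```

```bash
python3 -m inch '[0,0,-0.2,0, 0,0,-0.2,0, 0,0,-0.2,0, 0,0,-0.1,0, 0,0,0,0]'
```

```text
t: 3.95
tcp_pos: [0.5335, -0.2152, 0.1454]
tool_rot: [0.636, 0.772, 0.0, 0.0]
force: [-0.6, 0.4, 5.0]
finger_gap: -0.001
```

```bash
python3 -m inch '[0,0,-0.1,0, 0,0,-0.1,0, 0,0,0,0]'
```

```text
t: 4.32
tcp_pos: [0.5335, -0.2152, 0.1436]
tool_rot: [0.636, 0.772, 0.0, 0.0]
force: [-0.7, 0.2, 5.3]
finger_gap: 0.002
```

```bash
python3 -m inch '[0,0,-0.1,0, 0,0,0,0]'
```

```text
t: 4.58
tcp_pos: [0.5336, -0.2153, 0.1435]
tool_rot: [0.636, 0.772, 0.0, 0.001]
force: [-1.6, 0.5, 10.2]
finger_gap: -0.005
```

End stop reached: force jumped from 5 to 10 N at TCP z 0.1435. Now I lift off and check that it stays latched.

```bash
python3 -m inch '[0,0,0.5,0, 0,0,1.5,0, 0,0,2.0,0, 0.75,1.7,0,0, 0.75,1.7,0,0, 0,0,0,0]'
python3 - <<'E'
from h import *
p,d=snap('scene','scene2')
o=np.load('pics/scene0.npz')['p']
f=lambda q:cv2.resize(q[140:240,160:260],None,fx=4,fy=4,interpolation=cv2.INTER_CUBIC)[:,:,::-1]
cv2.imwrite('pics/s2c.png',np.hstack([f(o),f(p)]))
for q in (o,p):
    h=cv2.cvtColor(q[140:240,160:260],cv2.COLOR_RGB2HSV); m=((h[...,0]<8)|(h[...,0]>172))&(h[...,1]>150)&(h[...,2]>50)
    ys,xs=np.nonzero(m); print(m.sum(),xs.mean()+160,ys.mean()+140,ys.max()+140)
for dz in(0,.0075,.0105): print(dz,proj('scene',[.5335,-.215,.115-dz]))
E
```

```text
t: 5.32
tcp_pos: [0.5482, -0.1787, 0.1814]
tool_rot: [0.635, 0.773, -0.0, -0.001]
force: [0.3, -0.6, -0.3]
finger_gap: -0.002
621 201.60547504025766 185.2866344605475 198
572 202.1625874125874 188.5262237762238 201
0 [[200.77379107 181.96806946]]
0.0075 [[201.45531219 184.24497381]]
0.0105 [[201.72591172 185.14878627]]
```

View pics/s2c.png

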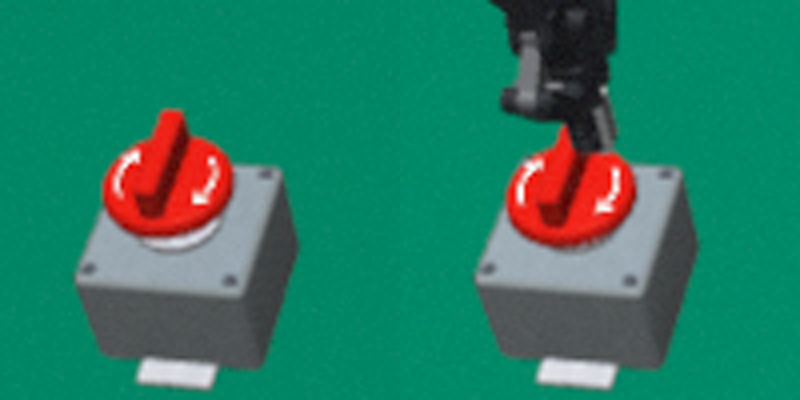

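Left is before, right is now. The cap has dropped by about 3 px, the white collar under it is hidden, and the hand is clear, so it is latched. Next I lower the fingertips beside the wing's far (+x) end, on its left (+y) side.

```bash
python3 -m inch '[0,0,-1.7,0, 0,0,-1.5,0, 0,0,-1.0,0, 0,0,-0.5,0, 0,0,0,0]'
```

```text
t: 6.0
tcp_pos: [0.5481, -0.1812, 0.1348]
tool_rot: [0.636, 0.772, -0.0, -0.0]
force: [-0.4, 0.2, 0.4]
finger_gap: 0.002
```

```bash
python3 -m inch '[0.1,-0.5,0,0, 0.05,-0.3,0,0, 0.05,-0.3,0,0, 0,0,0,0]'
```

```text
t: 6.5
tcp_pos: [0.5504, -0.1925, 0.1355]
tool_rot: [0.636, 0.772, 0.0, 0.0]
force: [-0.6, -0.0, 0.7]
finger_gap: 0.003
```

```bash
python3 - <<'E'
import numpy as np
c=np.array([.5335,-.215]); prev=np.array([.5504,-.1925])
for th in np.arange(.12,.85,.12):
    a=.19-th; p=c+.021*np.array([np.cos(a),np.sin(a)])+.0175*np.array([-np.sin(a),np.cos(a)])
    print(round(th,2),((p-prev)*100).round(2),p.round(4)); prev=p
E
```

```text
0.12 [ 0.28 -0.36] [ 0.5532 -0.1961]
0.24 [ 0.21 -0.25] [ 0.5553 -0.1986]
0.36 [ 0.18 -0.27] [ 0.5572 -0.2013]
0.48 [ 0.15 -0.29] [ 0.5586 -0.2042]
0.6 [ 0.11 -0.31] [ 0.5597 -0.2073]
0.72 [ 0.07 -0.32] [ 0.5605 -0.2105]
0.84 [ 0.03 -0.33] [ 0.5608 -0.2138]
```

```bash
python3 -m inch '[0.28,-0.36,0,-0.12, 0.21,-0.25,0,-0.12, 0,0,0,0]'
```

```text
t: 6.88
tcp_pos: [0.555, -0.1978, 0.1353]
tool_rot: [0.723, 0.69, 0.0, -0.0]
force: [0.1, 0.9, 0.9]
finger_gap: -0.003
```

```bash
python3 -m inch '[0.18,-0.27,0,-0.12, 0.15,-0.29,0,-0.12, 0,0,0,0]'
```

```text
t: 7.25
tcp_pos: [0.5587, -0.2034, 0.1354]
tool_rot: [0.8, 0.599, 0.0, -0.0]
force: [1.9, 1.4, 0.2]
finger_gap: -0.002
```

```bash
python3 -m inch '[0.11,-0.31,0,-0.12, 0.07,-0.32,0,-0.12, 0,0,0,0, 0,0,0,0]'
python3 - <<'E'
from h import *
p,d=snap('scene','scene3')
o=np.load('pics/scene0.npz')['p']
f=lambda q:cv2.resize(q[140:240,160:260],None,fx=4,fy=4,interpolation=cv2.INTER_CUBIC)[:,:,::-1]
cv2.imwrite('pics/s3c.png',np.hstack([f(o),f(p)]))
E
```

```text
t: 7.75
tcp_pos: [0.5606, -0.2097, 0.1354]
tool_rot: [0.866, 0.499, 0.0, 0.0]
force: [2.1, 2.4, 0.7]
finger_gap: -0.001
```

View pics/s3c.png

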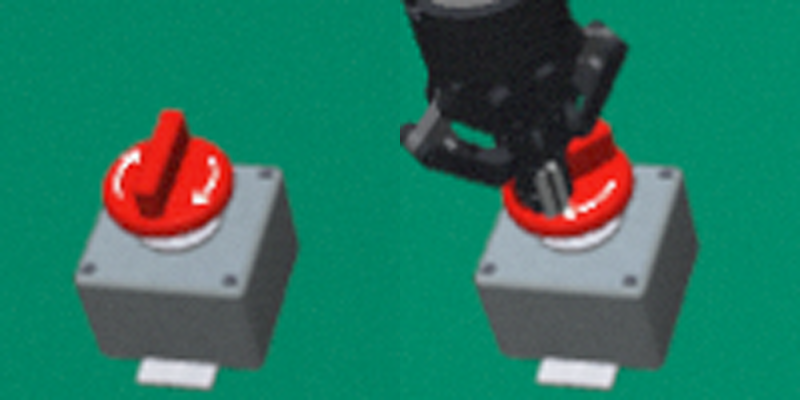

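The white collar is visible again, so the button has popped out with the wing turned. I'll back off along the same arc, then lift.

```bash
python3 -m inch '[-0.07,0.32,0,0.12, -0.11,0.31,0,0.12, -0.15,0.29,0,0.12, -0.18,0.27,0,0.12, -0.21,0.25,0,0.12, -0.38,0.86,0,0.12, -0.2,1.0,0,0, 0,0,0,0, 0,0,1.5,0, 0,0,2.0,0, 0,0,1.5,0, 0,0,0,0]'
```

```text
t: 9.3
tcp_pos: [0.5483, -0.1779, 0.1872]
tool_rot: [0.636, 0.772, 0.0, 0.002]
force: [-0.6, -0.3, -0.4]
finger_gap: -0.0
```

```bash
python3 -m inch '[-0.6,3.3,0,0, -0.6,3.3,0,0, -0.6,3.3,0,0, -0.6,3.3,0,0, -0.6,3.3,0,0, -0.6,3.3,0,0, -0.6,3.3,0,0, -0.6,3.3,0,0, -0.6,3.3,0,0, -0.6,3.3,0,0, 0,0,0,0]'
python3 - <<'E'
from h import *
p,d=snap('scene','scene4'); t,d=snap('top','top4')
o=np.load('pics/scene0.npz')['p']
f=lambda q:cv2.resize(q[140:240,160:260],None,fx=4,fy=4,interpolation=cv2.INTER_CUBIC)[:,:,::-1]
cv2.imwrite('pics/s4c.png',np.hstack([f(o),f(p)]))
for q in (o,p):
    h=cv2.cvtColor(q[140:240,160:260],cv2.COLOR_RGB2HSV); m=((h[...,0]<8)|(h[...,0]>172))&(h[...,1]>150)&(h[...,2]>50)
    ys,xs=np.nonzero(m); print(m.sum(),xs.mean()+160,ys.mean()+140,ys.max()+140)
cv2.imwrite('pics/s4d.png',cv2.resize(p[120:270,280:430],None,fx=4,fy=4,interpolation=cv2.INTER_CUBIC)[:,:,::-1])
print(manip.sense()['q'])
E
```

```text
t: 10.68
tcp_pos: [0.4862, 0.1545, 0.1849]
tool_rot: [0.635, 0.773, -0.0, -0.001]
force: [0.3, -1.4, -0.4]
finger_gap: -0.002
621 201.60547504025766 185.2866344605475 198
619 201.62035541195476 185.30694668820678 198
[ 8.49792113e-02  4.70468761e-01  1.78295644e+00 -5.83810272e-04
  8.88770470e-01 -1.07553650e-01]
```

View pics/s4c.png

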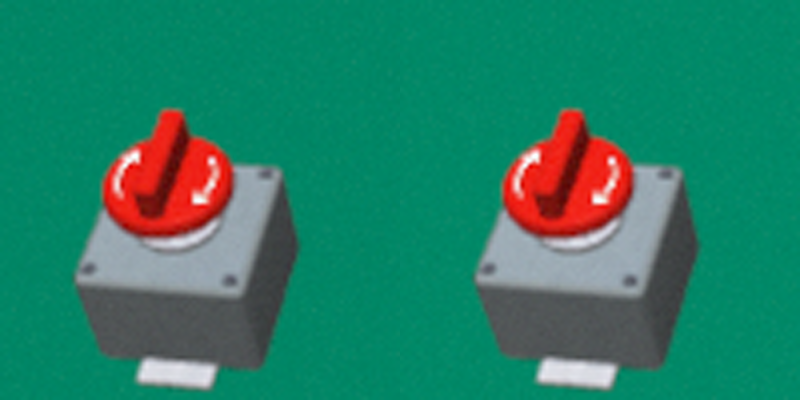

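View pics/s4d.png

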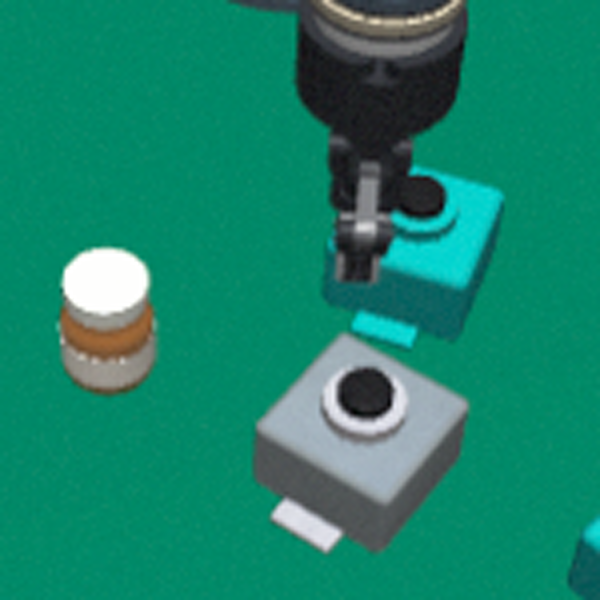

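The stop button now matches its initial picture: red centroid within 0.03 px, collar showing, wing at rest. The grey reset cap is at scene pixel (371,218). The shut fingertips, at crop (358,278), are above and behind it in the image. I'll move over the cap and descend.

```bash
python3 -m inch '[0,1.1,-1.5,0, 0,0,-2,0, 0,0,-2,0, 0,0,-1.5,0, 0,0,-1.0,0, 0,0,-0.4,0, 0,0,0,0]'
python3 - <<'E'
from h import *
p,d=snap('scene','scene5'); t,d=snap('top','top5')
f=lambda q:cv2.resize(q,(400,400),interpolation=cv2.INTER_CUBIC)[:,:,::-1]
cv2.imwrite('pics/s5c.png',np.hstack([f(p[180:260,330:410]),f(t[185:265,240:320])]))
E
```

```text
t: 11.65
tcp_pos: [0.4874, 0.1639, 0.1013]
tool_rot: [0.636, 0.772, 0.0, 0.0]
force: [0.3, -0.1, 1.0]
finger_gap: 0.004
```

View pics/s5c.png

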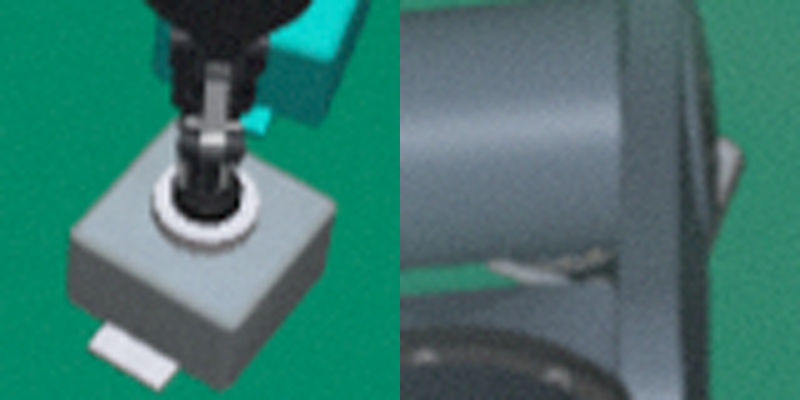

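The fingertips sit over the black cap, inside the collar, at scene crop (207,190). Now I press.

```bash
python3 -m inch '[0,0,-0.4,0, 0,0,-0.2,0, 0,0,-0.2,0, 0,0,0,0]'
```

```text
t: 12.25
tcp_pos: [0.4874, 0.164, 0.0934]
tool_rot: [0.636, 0.772, 0.0, 0.0]
force: [0.0, 0.2, 2.3]
finger_gap: 0.002
```

```bash
python3 -m inch '[0,0,-0.2,0, 0,0,-0.1,0, 0,0,0,0]'
```

```text
t: 12.62
tcp_pos: [0.4874, 0.1639, 0.0904]
tool_rot: [0.636, 0.772, 0.0, 0.0]
force: [0.1, -0.2, 4.5]
finger_gap: -0.001
```

```bash
python3 -m inch '[0,0,-0.1,0, 0,0,0,0]'
```

```text
t: 12.88
tcp_pos: [0.4874, 0.164, 0.09]
tool_rot: [0.636, 0.772, 0.0, 0.0]
force: [-1.6, 0.2, 9.7]
finger_gap: 0.001
```

At the end stop: 9.7 N with the TCP held at 0.090, so it is fully in. I'll lift off, move clear and check everything.

```bash
python3 -m inch '[0,0,0.5,0, 0,0,1.5,0, 0,0,2.5,0, 0,0,3.5,0, 0,0,4,0, 0,0,4,0, -2,0,2,0, -2,0,0,0, -2,0,0,0, 0,0,0,0, 0,0,0,0]'
python3 - <<'E'
from h import *
p,d=snap('scene','scene6'); t,d=snap('top','top6')
o=np.load('pics/scene0.npz')['p']
f=lambda q:cv2.resize(q,(400,400),interpolation=cv2.INTER_CUBIC)[:,:,::-1]
cv2.imwrite('pics/s6c.png',np.hstack([f(o[180:260,330:410]),f(p[180:260,330:410])]))
for nm,(u,v,r) in dict(stop=(202,195,40),reset=(371,225,25),jar=(307,200,20),bowl=(340,312,30),slide=(206,283,50)).items():
    print(nm,np.abs(o.astype(int)-p)[v-r:v+r,u-r:u+r].mean().round(2))
E
```

```text
t: 14.25
tcp_pos: [0.4282, 0.1639, 0.2697]
tool_rot: [0.636, 0.772, 0.0, 0.001]
force: [-0.4, 0.6, 0.0]
finger_gap: 0.003
stop 2.17
reset 2.28
jar 1.78
bowl 2.12
slide 2.15
```

View pics/s6c.png

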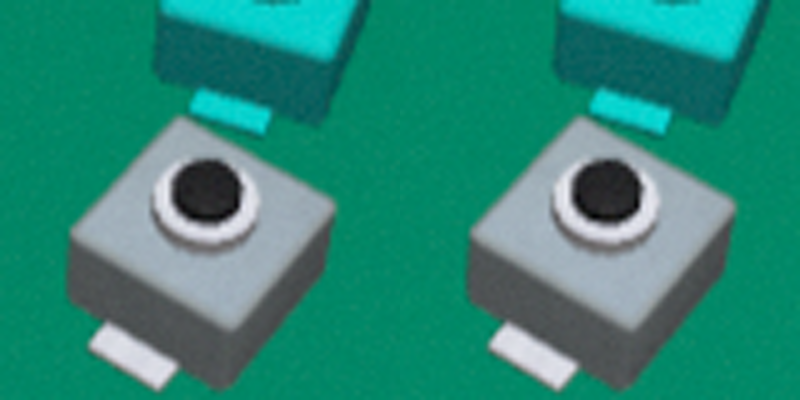

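View pics/scene6.png

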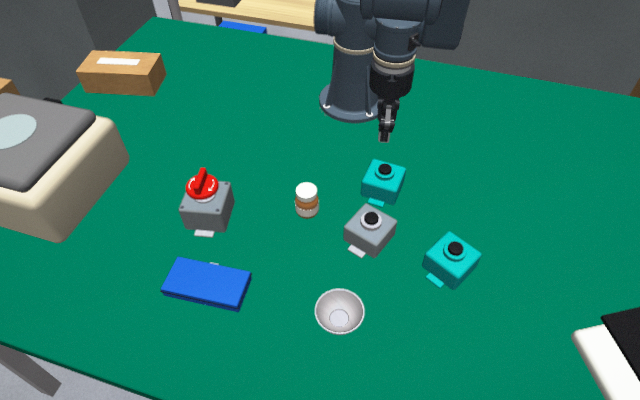

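The reset cap at (371,218) is back out, the stop button at (202,185) is out at rest, and the jar, bowl and slide box show only image noise against the first picture. The arm is clear of everything.

```bash
python3 -c "
from station import job
print(job.sign_off())"
```

```text
the job is handed in; nothing more can be done
None
```

I did all three steps in order and handed the job in at about 14.4 s of robot time; the hand-in gives no verdict.

- **Emergency stop, pressed:** I pushed it in with the shut fingertips until it hit the end stop (10 N). With the hand off, the cap sat about 3 px lower and its collar was hidden, so it had latched.
- **Emergency stop, released:** I pushed the wing about 0.7 rad clockwise from one side, with about 3 N of contact force. The button popped out, and afterwards it matched its starting picture to within 0.03 px.
- **Reset button:** I pressed the grey station's button to its end stop (9.7 N, 6 mm of travel). The last picture shows it back out.
- **Other objects:** The jar, bowl and slide box look unchanged from the first picture, and I left both turquoise look-alikes alone. The arm was clear of everything at the end.

**Disagreement:** the two cameras put the reset button 6 mm apart along x. I aimed between the two positions, and a close-up confirmed the fingertips were over the cap before I pressed.

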